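Open the control box

ROBOT

A 7-joint arm with a two-finger parallel gripper is mounted at the origin on a cart in front of the work surface, level with it; the furniture and walls round the work are solid. World frame = base frame: x ahead of the robot, y to its left, z up, the work surface at z = 0. Lengths are in m, angles in degrees, forces in N, time in s.
With the tool pointing down it reaches from about 0.425 to 0.925 m from the base axis. Payload 6.8 kg.
Tool frame: the origin (TCP) lies on the centre line of the jaws, within the pads' length; the fingertips stand 25 mm ahead of it and the grasp point (between the pads) lies 6 mm ahead of it; z points along the fingers, y is the line along which they close (so a half turn about z gives the same grasp; the last joint's range is limited). The gripper opens to 85 mm and grips with 20 to 120 N. Pads are 22 mm wide; open, the fingers measure 114 mm over their backs; the gripper's body (76 mm by 85 mm) begins 54 mm behind the grasp point. The pads swing forward as they close: fully open they stand 13 mm farther back than shut.
Start: joints at [-74.089, 27.33, 1.283, 89.118, -0.659, 63.558, -4.761], TCP at [0.254, 0.625, 0.224] pointing down, gripper open.
Joint ranges: [-169.35, 169.35], [-19.33, 120.38], [-80.79, 83.38], [13.8, 139.57], [-78.32, 258.32], [9.67, 109.79], [-169.56, 169.56]. Speed limits (degrees/s): [136.94, 136.94, 180, 180, 180, 180, 180].

INTERFACE

Orientations are given as a 3x3 rotation matrix whose columns are the frame's x, y, z axes.
In Python, from plant import ctrl gives the robot as it stands.
- The arm moves only by the tool servo_tool, never from a script. Its argument "targets" is text: rows parted by semicolons, each of 4 numbers parted by spaces: the shift along the tool's x, y, z each as a share of 200 mm, from -1 to 1, then the turn about the tool's z as a share of 0.5 rad, from -1 to 1. A call has 1 to 5 rows; each row shifts and turns the commanded pose from where the row before left it, along the tool's axes as they then stand; what a row does not reach is not made up. A row lasts 1/8 s, in which the tool goes at most 62.5 mm and 10.7 degrees, less where a joint would pass 70% of its speed; a pose out of reach is approached as far as the arm can. A call with a number of a shift or a turn outside -1 to 1 is refused whole. A call with a gripper value outside its range is refused whole. "hand" is the opening, from -1 (shut) to 1 (fully open), set as the call begins (left out, the last holds). The fingers move at their own pace and stop on an object; "grip_force" is the grip in N (left out, the last holds). Time passes only in rows, so rows that do not move let the fingers close. It gives the time, the measured TCP pose, the force, the opening and the grip force at its end, in the units of the state.
- ctrl.get_state(): the state, without advancing time (a new reading comes with each control period).
- ctrl.get_image(name): name is "scene" or "top"; returns a dict with "color" (384x512x3 uint8, blue, green, red), "vfov" (degrees; the focal length in pixels is half the picture's height over the tangent of half this angle, whatever the lens; pixels are square), "cx", "cy" (the principal point, pixels), "R" (3x3) and "t" (3): a world point X has camera coordinates R X + t. Camera axes: x right, y down, z forward; pixel columns grow to the right and rows downward; lengths in m; the calibration is good to about 2 mm. A picture is of the moment at which its call begins. There is no depth.
- ctrl.close_job(): hands the job in; it is judged then, once.
The state is a dict: "time_s": time; "joint_pos": joint angles; "qd": joint speeds; "joint_efforts": joint torques, N m; "tcp_pos": TCP position; "tcp_rot": TCP orientation; "contact_force": force on the tool from outside, world axes, zero at the start; "torque": the same for the moment, N m; "opening": finger opening in m; "gripper_force": force on a finger pad.
Only numpy, scipy, OpenCV 4.12 (cv2) and the standard library are available. Lean on these libraries where they do the work, as an engineer would, in place of code of your own. Each camera call takes 0.05 s, during which the arm holds its last target. There are 200 camera calls.

TASK

The grey control box on the bench has its access panel held down by two brass turn buttons. Turn both buttons aside, about a quarter turn so that they lie along the sides of the panel, then lift the panel out by its handle and lay it gently flat on the black rubber mat, handle up. Leave the buttons turned aside and the other things on the bench where they are.

Things in the scene. Friction and masses are not known exactly. Their poses are not given: they have to be found in the camera images.
- control_box: Grey box on its back, fixed to the bench, 170 (its x) x 218 (its y) x 60 mm high (flat rim on top); origin at the centre of its underside, x away from the robot and y left at yaw 0; yaw varies. A recess in the rim, 114 (x) x 134 (y) mm, takes the panel on a ledge 50 mm above the bench. The rim is 42 mm wide on the y sides, where the buttons are. Cable glands stick out 20 mm from its +x side.
- access_panel: Loose aluminium panel 110 (its x) x 130 (its y) x 8 mm, about 0.3 kg, with a black handle on top; origin at the centre of its underside, z up. It starts in the box's recess with 2 mm play all round, its axes along the box's, its top 2 mm below the rim.
- handle_top (a point): Middle of the top of the panel's handle, 40 mm above the panel's underside. The handle is a straight bar 14 mm wide (panel x), 80 mm long (panel y) and 10 mm thick, on two posts at its ends with a gap of 22 mm beneath it down to the panel: pinch it across its 14 mm width from above.
- button_left (a joint): Angle of the left (box +y side) turn button, a brass bar turning about an upright screw in its middle. 0: along the box's y, its inner half 14 mm over the panel's edge; grows anticlockwise from above; turns either way to stops at -1.7 and +1.7. Starts within 0.3 of 0. Beyond about 1.2 either way it clears the panel. Friction 0.05 N m (2 N at its end); it stays where it is left.
- button_right (a joint): Angle of the right (box -y side) turn button: same size, zero, sense, stops and friction as the left one.
- button_left_pivot (a point): Centre of the left button's top face, on its screw, 87 mm from the box's centre along +y, 74 mm above the bench. The bar is 72 mm long, 16 wide, 12 thick with round ends, its underside 2 mm above the rim; the screw head rises 2 mm more. At 0 its outer end sticks out 14 mm beyond the side of the box and can be pushed sideways there.
- button_right_pivot (a point): The same point of the right button, 87 mm from the box's centre along -y.
- mat: Black rubber mat, 200 x 200 x 4 mm, fixed flat on the bench; origin at the centre of its underside. It lies to the left or the right of the box.
- tea_mug: White mug, 91 mm high, to be left alone; origin under its centre.
- tape_measure: Yellow tape measure, 62 mm high, to be left alone; origin under its centre.
- drill_battery: Black drill battery, 60 mm high, to be left alone; origin under its centre.

How it is judged:
By the outcome, as a careful person would: the job done as asked, in the order asked, and still so for the second after the job is handed in, with the robot touching nothing.
It also fails if it takes over 64 s, if anything falls off the work surface, if the arm or the gripper's body presses on something with over 40 N, if the wrist force passes 120 N, or if a joint passes its speed limit or range.

## Working session

There is one attempt and no reset: what is moved stays moved. The work goes in short steps, Python scripts to look and compute and a tool call to move; the robot and the scene stay as the last step left them, time stands still between calls to the robot, and variables do not carry over. Pictures are saved under pics/ and viewed, at most 10 in all, crops included, and the job is handed in when it is done.

Besides the shell and the picture viewer there is one more tool, called after "Request:" in YAML: its name, and indented under it one key for each argument. servo_tool: Moves the arm, as the interface text tells. Its arguments: {"type":"object","properties":{"targets":{"type":"string"},"hand":{"type":"number"},"grip_force":{"type":"number"}},"required":["targets"]}

```bash
mkdir -p pics; ls; python3 - <<'E'
from plant import ctrl
import cv2,numpy as np,pickle
s=ctrl.get_state();print(s['tcp_pos'],s['tcp_rot'],s['time_s'],s['opening'])
d={}
for n in('scene','top'):
    i=ctrl.get_image(n);d[n]=i;cv2.imwrite(f'pics/{n}0.png',i['color']);print(n,i['vfov'],i['cx'],i['cy'],i['R'],i['t'],i.keys())
pickle.dump(d,open('im0.pkl','wb'))
E
```

```text
pics
[0.25378689 0.6248038  0.22283192] [[-9.26497981e-01  3.76299301e-01 -5.71991265e-04]
 [ 3.76299714e-01  9.26496339e-01 -1.74932564e-03]
 [-1.28322204e-04 -1.83598683e-03 -9.99998306e-01]] 0.0 0.08552452023565787
scene 45.79592887444376 252.77818130653318 198.21718527582823 [[ 0.76022646 -0.64960233 -0.00851777]
 [-0.31522092 -0.35737374 -0.87915857]
 [ 0.56805942  0.67104458 -0.47645321]] [-0.40668558  0.2526749   1.48139314] dict_keys(['color', 'vfov', 'cx', 'cy', 'R', 't'])
top 44.87727109271313 259.5269054806577 200.38801882729518 [[-0.01891491 -0.99974988  0.0119336 ]
 [-0.99391716  0.0175067  -0.10872993]
 [ 0.10849382 -0.01391763 -0.99399969]] [-0.01959148  0.53037151  1.85320219] dict_keys(['color', 'vfov', 'cx', 'cy', 'R', 't'])
```

View pics/top0.png

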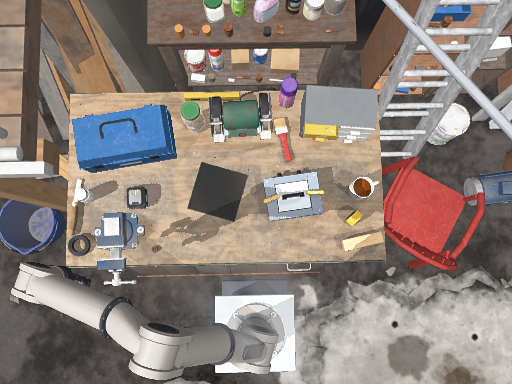

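View pics/scene0.png

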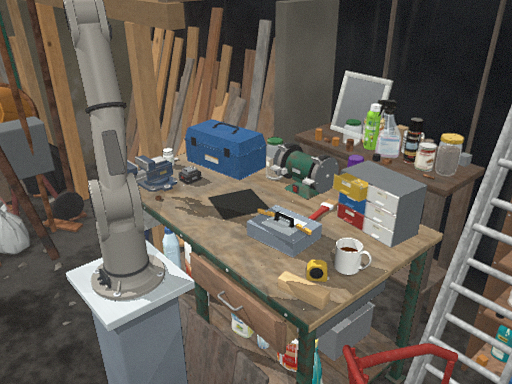

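The top view shows the box near (293,195), with brass buttons at about (270,200) and (315,192). The black mat is at (218,191), to the left of the box. The mug is at (362,188) and the tape at (354,217). In the scene view the box is at (284,229).

```bash
cat > h.py <<'E'
import numpy as np,cv2,pickle
def K(i):
    f=i['color'].shape[0]/2/np.tan(np.radians(i['vfov'])/2);return f
def ray(i,u,v,z):
    R,t=np.array(i['R']),np.array(i['t']);f=K(i)
    d=R.T@np.array([(u-i['cx'])/f,(v-i['cy'])/f,1]);c=-R.T@t
    return c+d*(z-c[2])/d[2]
def proj(i,X):
    p=np.array(i['R'])@X+np.array(i['t']);f=K(i);return p[0]/p[2]*f+i['cx'],p[1]/p[2]*f+i['cy']
E
python3 - <<'E'
from h import *
d=pickle.load(open('im0.pkl','rb'));t=d['top'];s=d['scene']
print('f',K(t))
def comps(i,m,box,amin):
    u0,v0,u1,v1=box;k=np.zeros_like(m);k[v0:v1,u0:u1]=m[v0:v1,u0:u1]
    n,l,st,c=cv2.connectedComponentsWithStats(k)
    for j in range(1,n):
        if st[j,4]>=amin: 
            p=np.argwhere(l==j)[:,::-1].astype(np.float32); yield c[j],st[j],cv2.minAreaRect(p)
hsv=cv2.cvtColor(t['color'],cv2.COLOR_BGR2HSV)
brass=cv2.inRange(hsv,(12,120,110),(32,255,255))
for c,st,r in comps(t,brass,(255,165,335,225),6): print('brass',c,st,r,ray(t,*c,.074))
blk=cv2.inRange(hsv,(0,0,0),(179,255,60))
for c,st,r in comps(t,blk,(180,155,255,225),300):
    print('mat',r,ray(t,*r[0],.004));print([ray(t,*p,.004)[:2].round(3) for p in cv2.boxPoints(r)])
for c,st,r in comps(t,blk,(265,175,325,215),6): print('handle',c,st,r,ray(t,*c,.09))
a=cv2.resize(t['color'][160:235,180:380],None,fx=4,fy=4,interpolation=cv2.INTER_CUBIC)
b=cv2.resize(s['color'][180:280,200:400],None,fx=4,fy=4,interpolation=cv2.INTER_CUBIC)[:300]
cv2.imwrite('pics/crop0.png',np.vstack([a,b]))
E
```

```text
f 464.9368031356333
brass [309.625      191.95833333] [306 190   8   5  24] ((309.5, 192.0), (4.0, 7.0), 90.0) [ 0.55512914 -0.22785834  0.074     ]
brass [320.   191.76] [317 190   7   5  25] ((320.0, 192.0), (4.0, 6.0), 90.0) [ 0.55520507 -0.26907307  0.074     ]
brass [271.61538462 198.26923077] [264 194  16   9  52] ((271.4310302734375, 198.3275604248047), (3.5282115936279297, 16.526885986328125), 68.19859313964844) [ 0.53260247 -0.07660308  0.074     ]
mat ((212.54718017578125, 181.58489990234375), (33.24125289916992, 31.867647171020508), 15.945395469665527) [0.61390048 0.16224266 0.004     ]
[array([0.571, 0.246]), array([0.698, 0.209]), array([0.657, 0.078]), array([0.531, 0.115])]
mat ((223.5660400390625, 205.5188751220703), (27.74683380126953, 23.48865509033203), 15.945395469665527) [0.51412458 0.11797814 0.004     ]
[array([0.485, 0.186]), array([0.577, 0.159]), array([0.544, 0.05 ]), array([0.451, 0.077])]
handle [292.48214286 194.85714286] [283 192  21   7  56] ((292.9189147949219, 195.01351928710938), (3.2879798412323, 20.54987335205078), 80.53767395019531) [ 0.54282691 -0.15817102  0.09      ]
```

View pics/crop0.png

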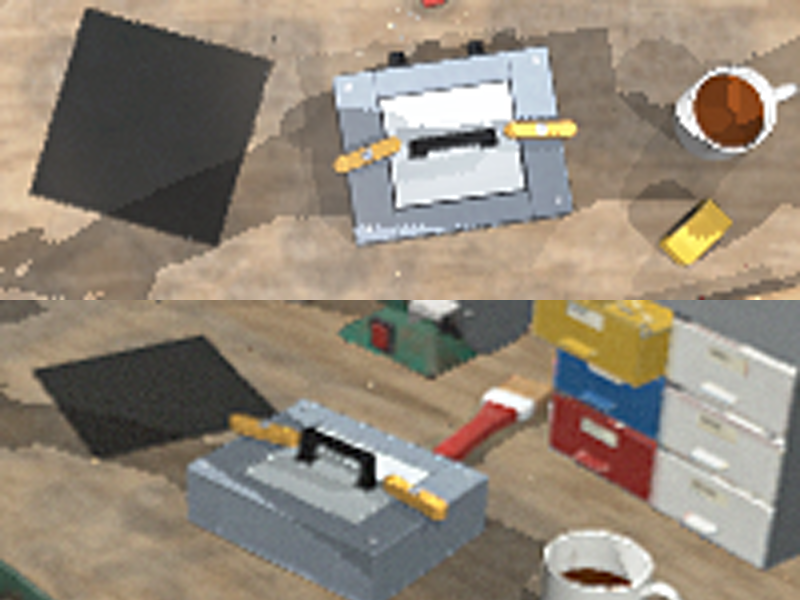

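```bash
python3 - <<'E'
from h import *
d=pickle.load(open('im0.pkl','rb'));t=d['top'];s=d['scene']
from plant import ctrl
st=ctrl.get_state();p=np.array(st['tcp_pos']);print('tcp px',proj(t,p),proj(s,p),proj(t,[0,0,0]))
g=lambda x,y:((x+.5)/4-.5+180,(y+.5)/4-.5+160)
gs=lambda x,y:((x+.5)/4-.5+200,(y+.5-300)/4-.5+180)
R=lambda x,y,z:ray(t,*g(x,y),z)
pl,pr=R(367,155,.076),R(541,129,.076)
print('pivots',pl,pr,np.linalg.norm(pl-pr),'mid',(pl+pr)/2)
v=pl-pr;print('yaw',np.degrees(np.arctan2(-v[0],v[1])))
c=[R(*q,.06)[:2] for q in((334,76),(547,46),(575,212),(353,238))]
print('rim',np.round(c,4),'back mid',(c[0]+c[1])/2,'edge yaw',np.degrees(np.arctan2(-(c[0]-c[1])[0],(c[0]-c[1])[1])), np.linalg.norm(c[0]-c[1]),np.linalg.norm(c[1]-c[2]))
for n,(a,b) in dict(left=((337,163),(399,145)),right=((507,129),(576,128))).items():
    w=R(*a,.074)-R(*b,.074);print(n,'ang',np.degrees(np.arctan2(-w[0],w[1])),np.linalg.norm(w))
m=np.array([R(*q,.004)[:2] for q in((88,8),(272,64),(218,244),(31,192))]);print('mat',m.round(4),m.mean(0))
e=m[0]-m[1];print('mat yaw',np.degrees(np.arctan2(-e[0],e[1])),np.linalg.norm(e))
h=R(453,138,.09);print('handle',h)
# scene checks
a,b=gs(264,429),gs(417,495)
print('scene pivots',ray(s,*a,.076),ray(s,*b,.076))
print('proj of top pivots in scene',proj(s,pl),a,proj(s,pr),b)
E
```

```text
tcp px (np.float64(77.43172974861182), np.float64(274.98685561129963)) (np.float64(107.04128638136405), np.float64(140.39842480165453)) (np.float64(254.6117368575333), np.float64(333.4491790203852))
pivots [ 0.53197217 -0.0755637   0.076     ] [ 0.55484829 -0.24843953  0.076     ] 0.17438281797464072 mid [ 0.54341023 -0.16200162  0.076     ]
yaw 7.537978198080104
rim [[ 0.6139 -0.0449]
 [ 0.6407 -0.2593]
 [ 0.4731 -0.2818]
 [ 0.4512 -0.0605]] back mid [ 0.62729545 -0.15209915] edge yaw 7.124265869979003 0.2160685392891163 0.16906388797363361
left ang 15.258339802423777 0.06395166428008027
right ang -0.16068424446262747 0.06851829254155928
mat [[0.6981 0.2067]
 [0.6363 0.0175]
 [0.4514 0.0756]
 [0.5081 0.2659]] [0.57346156 0.14141381]
mat yaw -18.08827796559331 0.1989843533862747
handle [ 0.54569407 -0.15979151  0.09      ]
scene pivots [ 0.52559513 -0.08532029  0.076     ] [ 0.54920569 -0.25837274  0.076     ]
proj of top pivots in scene (np.float64(265.1488207077103), np.float64(210.320396253861)) (265.625, 211.875) (np.float64(302.9415415132869), np.float64(226.66829972362592)) (303.875, 228.375)
```

Measured positions (m):
- **Box:** centre (0.543, -0.162), yaw about 7.3°.
- **Buttons:** left at about +8°, right at about -7.5°.
- **Mat:** centre (0.573, 0.141), yaw -18°.

I'll grip each button over its screw and turn the wrist. First move is to above the left pivot.

Request:
servo_tool:
  targets: "-0.17 -0.18 0 0; -0.17 -0.18 0 0; -0.17 -0.18 0 0; -0.17 -0.18 0 0; -0.17 -0.18 0 0"

```text
time_s: 0.72
tcp_pos: [0.3441, 0.3929, 0.2236]
tcp_rot: [[-0.927, 0.376, -0.0], [0.376, 0.927, -0.0], [0.0, -0.0, -1.0]]
contact_force: [0.5, 0.2, 0.2]
opening: 0.0855
gripper_force: 0.0
```

Request:
servo_tool:
  targets: "-0.17 -0.18 0 0; -0.17 -0.18 0 0; -0.17 -0.18 0 0; -0.17 -0.18 0 0; -0.17 -0.18 0 0"

```text
time_s: 1.35
tcp_pos: [0.4337, 0.1623, 0.2237]
tcp_rot: [[-0.927, 0.376, -0.0], [0.376, 0.927, 0.0], [0.0, -0.0, -1.0]]
contact_force: [0.5, 0.2, 0.2]
opening: 0.0852
gripper_force: 0.0
```

Request:
servo_tool:
  targets: "-0.17 -0.18 0 0; -0.17 -0.18 0 0; -0.17 -0.18 0 0; -0.17 -0.18 0 0; -0.17 -0.18 0 0"
  hand: 0.2

```text
time_s: 1.98
tcp_pos: [0.5235, -0.0682, 0.2237]
tcp_rot: [[-0.927, 0.376, -0.0], [0.376, 0.927, 0.0], [0.0, 0.0, -1.0]]
contact_force: [0.5, 0.5, -0.0]
opening: 0.0513
gripper_force: 0.0
```

Request:
servo_tool:
  targets: "0 0 0 0.37; 0 0 0 0.37; 0 0 0 0.37; 0 0 0 0.37; 0 0 0 0.37"

```text
time_s: 2.6
tcp_pos: [0.523, -0.0668, 0.2235]
tcp_rot: [[-0.251, 0.968, -0.001], [0.968, 0.251, 0.0], [0.0, -0.001, -1.0]]
contact_force: [-0.4, 0.2, -0.2]
opening: 0.0512
gripper_force: 0.0
```

Request:
servo_tool:
  targets: "-0.053 0.033 0.25 0; 0 0 0.25 0; 0 0 0 0"

```text
time_s: 2.98
tcp_pos: [0.5293, -0.0751, 0.1208]
tcp_rot: [[-0.257, 0.966, -0.008], [0.966, 0.257, -0.001], [0.001, -0.008, -1.0]]
contact_force: [-0.3, -0.2, 0.9]
opening: 0.0513
gripper_force: 0.0
```

```bash
python3 - <<'E'
from plant import ctrl
import cv2,numpy as np,pickle
from h import *
s=ctrl.get_state();print(s['tcp_pos'],s['joint_pos'])
a=ctrl.get_image('scene')
cv2.imwrite('pics/s1.png',cv2.resize(a['color'][160:280,220:360],None,fx=5,fy=5,interpolation=cv2.INTER_CUBIC))
E
```

```text
[ 0.52926224 -0.07514108  0.12075348] [-23.13961734  24.15540801  30.96886694 115.05590542 -17.00685329
  45.66134514  32.61658521]
```

View pics/s1.png

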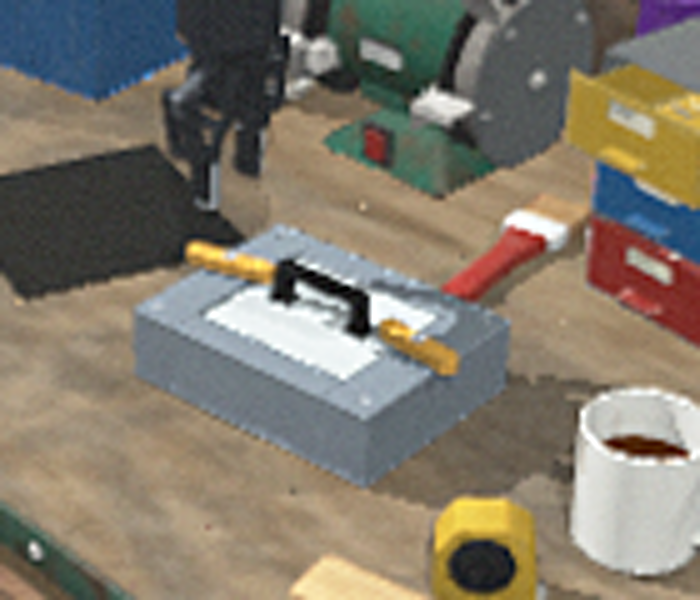

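The gripper hangs above the left button, with fingertips at crop (205,205) and (245,170). The left button pivot is at about crop (230,258). I'll check the tip height numerically.

```bash
python3 - <<'E'
from plant import ctrl
from h import *
s=ctrl.get_state();p=np.array(s['tcp_pos']);R=np.array(s['tcp_rot'])
i=pickle.load(open('im0.pkl','rb'))['scene']
q=lambda X:((np.array(proj(i,X))-[220,160])*5).round()
print('pivot',q(np.array([.532,-.0756,.076])),'tcp',q(p))
for dz in(0,.012,.025):
  for o in(-.04,-.026,.026,.04): print(dz,o,q(p+R@[0,o,dz]))
E
```

```text
pivot [226. 252.] tcp [225. 196.]
0 -0.04 [195. 218.]
0 -0.026 [206. 211.]
0 0.026 [244. 183.]
0 0.04 [255. 175.]
0.012 -0.04 [195. 233.]
0.012 -0.026 [206. 225.]
0.012 0.026 [244. 197.]
0.012 0.04 [254. 190.]
0.025 -0.04 [195. 248.]
0.025 -0.026 [206. 240.]
0.025 0.026 [244. 212.]
0.025 0.04 [254. 205.]
```

```bash
python3 - <<'E'
from plant import ctrl
from h import *
s=ctrl.get_state();p=np.array(s['tcp_pos']);R=np.array(s['tcp_rot'])
i=ctrl.get_image('top');b=ctrl.get_image('scene')
q=lambda X:((np.array(proj(i,X))-[230,150])*5).round()
print('pivot',q(np.array([.532,-.0756,.076])),'tcp',q(p),'tips',q(p+R@[0,-.026,.02]),q(p+R@[0,.026,.02]))
pickle.dump((i,b),open('im1.pkl','wb'))
A=cv2.resize(i['color'][150:230,230:340],None,fx=5,fy=5,interpolation=cv2.INTER_CUBIC)
B=cv2.resize(b['color'][170:225,240:300],None,fx=4,fy=4,interpolation=cv2.INTER_NEAREST)
C=np.zeros((400,790,3),np.uint8);C[:,:550]=A;C[:220,550:]=B
cv2.imwrite('pics/t1.png',C)
E
```

```text
pivot [207. 242.] tcp [209. 236.] tips [217. 271.] [199. 207.]
```

View pics/t1.png

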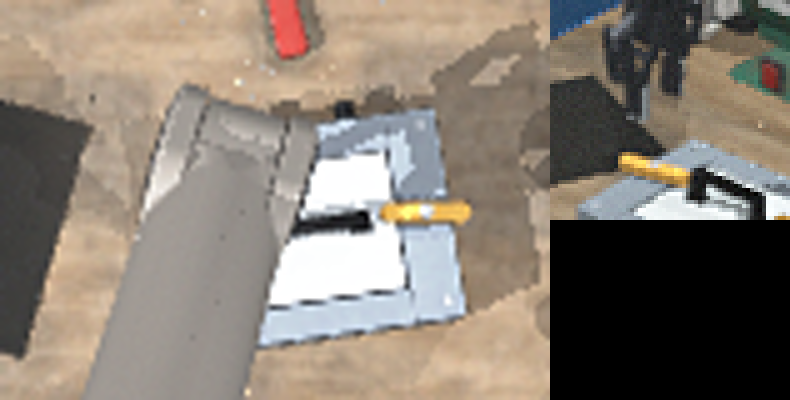

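The top view shows the arm over the left button, with the right button unchanged at (425,212). The lateral position agrees, so I'll descend carefully while watching the force.

Request:
servo_tool:
  targets: "0 0.012 0.08 0; 0 0 0.04 0; 0 0 0.02 0; 0 0 0.01 0; 0 0 0 0"

```text
time_s: 3.75
tcp_pos: [0.5347, -0.0748, 0.0938]
tcp_rot: [[-0.257, 0.966, -0.0], [0.966, 0.257, -0.0], [0.0, -0.0, -1.0]]
contact_force: [0.9, 0.6, -0.3]
opening: 0.0515
gripper_force: 0.0
```

Request:
servo_tool:
  targets: "0 -0.012 0.022 0; 0 0 0 0; 0 0 0 0; 0 0 0 0; 0 0 0 0"
  hand: -0.7
  grip_force: 20

```text
time_s: 4.38
tcp_pos: [0.5325, -0.0753, 0.0895]
tcp_rot: [[-0.257, 0.966, 0.0], [0.966, 0.257, 0.0], [0.0, 0.0, -1.0]]
contact_force: [0.5, 0.8, -0.1]
opening: 0.0129
gripper_force: 0.0
```

```bash
python3 - <<'E'
from plant import ctrl
from h import *
s=ctrl.get_state();p=np.array(s['tcp_pos']);R=np.array(s['tcp_rot'])
b=ctrl.get_image('scene')
q=lambda X:((np.array(proj(b,X))-[225,165])*7).round()
print('pivot',q(np.array([.532,-.0756,.076])),'tcp',q(p),'tip',q(p+R@[0,0,.025]))
cv2.imwrite('pics/s2.png',cv2.resize(b['color'][165:250,225:335],None,fx=7,fy=7,interpolation=cv2.INTER_CUBIC))
E
```

```text
pivot [281. 317.] tcp [282. 295.] tip [281. 335.]
```

View pics/s2.png

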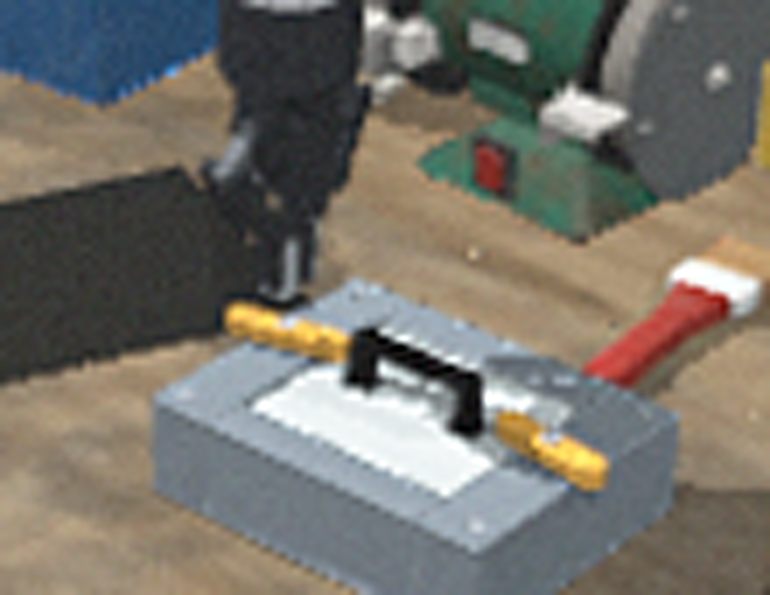

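The finger ends show at (280,303), just above the bar, whose screw is at (290,323). The tips sit about 10–15 mm higher than I assumed, so they closed above the bar. I'll open, go lower and close again.

Request:
servo_tool:
  targets: "0 0 0 0; 0 0 0 0; 0 0 0.025 0; 0 0 0.02 0; 0 0 0 0"
  hand: 0

```text
time_s: 5.05
tcp_pos: [0.532, -0.0753, 0.0799]
tcp_rot: [[-0.257, 0.966, -0.001], [0.966, 0.257, -0.0], [0.0, -0.001, -1.0]]
contact_force: [-0.3, 0.4, 0.1]
opening: 0.0427
gripper_force: 0.0
```

Request:
servo_tool:
  targets: "0 0 0 0; 0 0 0 0; 0 0 0 0; 0 0 0 0"
  hand: -0.75

```text
time_s: 5.55
tcp_pos: [0.5325, -0.0754, 0.0805]
tcp_rot: [[-0.257, 0.966, 0.0], [0.966, 0.257, 0.0], [0.0, 0.0, -1.0]]
contact_force: [0.6, 0.0, -0.6]
opening: 0.0107
gripper_force: 0.0
```

```bash
python3 - <<'E'
from plant import ctrl
from h import *
b=ctrl.get_image('scene');t=ctrl.get_image('top')
s=ctrl.get_state();p=np.array(s['tcp_pos'])
q=lambda X:((np.array(proj(b,X))-[235,170])*6).round()
print('pivot',q(np.array([.532,-.0756,.076])),'tcp',q(p))
A=cv2.resize(b['color'][170:240,235:315],None,fx=6,fy=6,interpolation=cv2.INTER_CUBIC)
B=cv2.resize(t['color'][165:235,250:300],None,fx=6,fy=6,interpolation=cv2.INTER_CUBIC)
cv2.imwrite('pics/s3.png',np.hstack([A,B]))
E
```

```text
pivot [181. 242.] tcp [181. 235.]
```

View pics/s3.png

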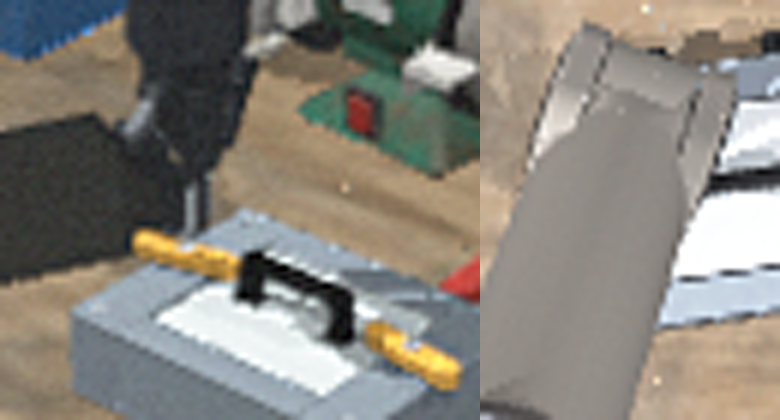

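```bash
python3 - <<'E'
from plant import ctrl
from h import *
d=pickle.load(open('im0.pkl','rb'));i1,b1=pickle.load(open('im1.pkl','rb'))
a=d['top']['color'].astype(int);b=i1['color'].astype(int)
m=np.abs(a-b).max(2)>25
print('top diff u0..140 step3, v 225..325 step3')
for v in range(225,325,4): print(v,''.join('#' if m[v:v+4,u:u+3].mean()>.4 else '.' for u in range(0,140,3)))
# robot FK-independent: scene, dark gripper in current scene: diff vs im0
a=d['scene']['color'].astype(int);b=ctrl.get_image('scene')['color'].astype(int)
m=np.abs(a-b).max(2)>25
print('scene diff u 225..320, v 150..225')
for v in range(150,225,1): print(v,''.join('#' if m[v,u] else '.' for u in range(235,320)))
E
```

```text
top diff u0..140 step3, v 225..325 step3
225 .......................##......................
229 ...............................................
233 ...............................................
237 ......................#........................
241 ...............................................
245 ...............................................
249 ...............................................
253 ...............................................
257 ...............................................
261 .......######.................................#
265 ......###########..####........................
269 ......##########....####.......................
273 ......#############..######....................
277 .....###############...#######.................
281 .....##################...####.................
285 ....#######################....................
289 ....##########################.................
293 ....#############################..............
297 .......#################################.......
301 ..........###########################...#..#...
305 ...............
[... 6324 characters left out ...]
##################.####......#.....#....#################.............
218 ###############################..######.....#####.........###############.##.........
219 #############################..#########.......###.........#####.......#..####.......
220 #############....###########.#############...........##....#####################.....
221 ############.....#########..###################......##.......####################...
222 ############.......######.#######################..........#...#####################.
223 ..##########.........############################..........##############.###########
224 ......######..........###########################..........##..######################
```

Request:
servo_tool:
  targets: "0 0 0.015 0; 0 0 0 0; 0 0 0.015 0; 0 0 0 0"

```text
time_s: 6.2
tcp_pos: [0.5322, -0.0754, 0.0741]
tcp_rot: [[-0.257, 0.966, -0.0], [0.966, 0.257, -0.0], [0.0, -0.0, -1.0]]
contact_force: [0.5, -0.1, 0.2]
opening: 0.0104
gripper_force: 0.0
```

Request:
servo_tool:
  targets: "0 0 0.01 0; 0 0 0 0; 0 0 0.01 0; 0 0 0 0"

```text
time_s: 6.7
tcp_pos: [0.5323, -0.0754, 0.0702]
tcp_rot: [[-0.257, 0.966, -0.0], [0.966, 0.257, 0.0], [0.0, -0.0, -1.0]]
contact_force: [0.8, -0.4, 0.3]
opening: 0.0106
gripper_force: 0.0
```

```bash
python3 - <<'E'
from plant import ctrl
from h import *
s=ctrl.get_state();print(s['tcp_pos'],s['contact_force'],s['torque'])
b=ctrl.get_image('scene')['color']
cv2.imwrite('pics/s4.png',cv2.resize(b[185:230,240:300],None,fx=12,fy=12,interpolation=cv2.INTER_NEAREST))
E
```

```text
[ 0.53227516 -0.07536662  0.07024065] [ 0.83892142 -0.37901732  0.32764817] [ 0.00059851  0.00373302 -0.04381028]
```

View pics/s4.png

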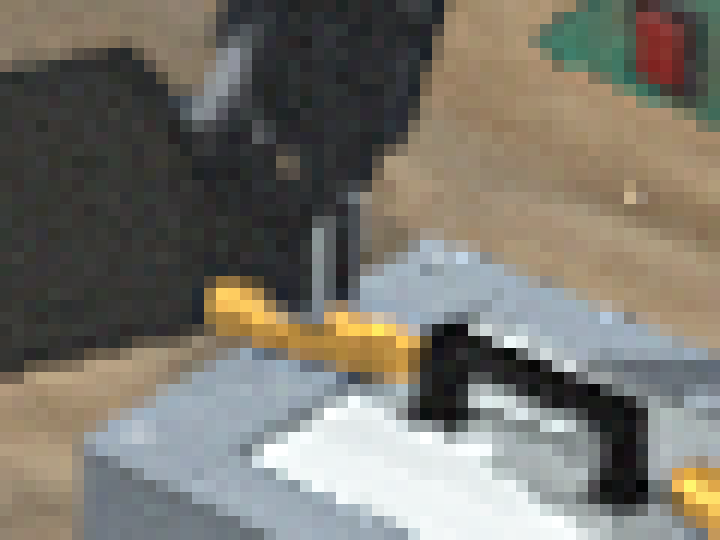

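The picture now shows the dark fingers just in front of the bar's top at (290,310). So the real tips are near TCP level, roughly 25 mm higher than stated. I'll open, drop a little more and close.

Request:
servo_tool:
  targets: "0 0 -0.01 0; 0 0 0 0; 0 0 0.02 0; 0 0 0.015 0; 0 0 0 0"
  hand: 0

```text
time_s: 7.38
tcp_pos: [0.5321, -0.0754, 0.065]
tcp_rot: [[-0.257, 0.966, -0.001], [0.966, 0.257, -0.0], [0.0, -0.001, -1.0]]
contact_force: [0.5, 0.1, -0.5]
opening: 0.0425
gripper_force: 0.0
```

Request:
servo_tool:
  targets: "0 0 0 0; 0 0 0 0; 0 0 0 0; 0 0 0 0"
  hand: -0.75

```text
time_s: 7.88
tcp_pos: [0.5316, -0.0755, 0.0654]
tcp_rot: [[-0.257, 0.966, -0.001], [0.966, 0.257, 0.0], [0.001, -0.001, -1.0]]
contact_force: [-4.6, -0.1, 5.2]
opening: 0.0143
gripper_force: 19.4
```

Contact now, at opening 14.3 mm. I'll regrip about 4 mm lower.

Request:
servo_tool:
  targets: "0 0 0 0; 0 0 0 0; 0 0 0.02 0; 0 0 0 0"
  hand: 0

```text
time_s: 8.38
tcp_pos: [0.5323, -0.0752, 0.061]
tcp_rot: [[-0.257, 0.966, -0.0], [0.966, 0.257, 0.0], [0.0, -0.0, -1.0]]
contact_force: [-0.4, -0.1, -0.3]
opening: 0.0428
gripper_force: 0.0
```

Request:
servo_tool:
  targets: "0 0 0 0; 0 0 0 0; 0 0 0 0; 0 0 0 0"
  hand: -0.75

```text
time_s: 8.88
tcp_pos: [0.5315, -0.0754, 0.0614]
tcp_rot: [[-0.257, 0.966, -0.002], [0.966, 0.257, 0.0], [0.001, -0.001, -1.0]]
contact_force: [-3.6, -0.4, 5.1]
opening: 0.015
gripper_force: 22.2
```

Request:
servo_tool:
  targets: "0 0 0 -0.2; 0 0 0 -0.36; 0 0 0 -0.36; 0 0 0 -0.36"

```text
time_s: 9.38
tcp_pos: [0.5311, -0.0757, 0.0614]
tcp_rot: [[-0.787, 0.618, -0.002], [0.618, 0.787, 0.0], [0.002, -0.001, -1.0]]
contact_force: [-6.3, -0.8, 4.6]
opening: 0.0154
gripper_force: 22.2
```

Request:
servo_tool:
  targets: "0 0 0 -0.36; 0 0 0 -0.36; 0 0 0 -0.36; 0 0 0 -0.36; 0 0 0 -0.14"

```text
time_s: 10.0
tcp_pos: [0.531, -0.0763, 0.0614]
tcp_rot: [[-0.993, -0.121, -0.002], [-0.121, 0.993, -0.0], [0.002, -0.0, -1.0]]
contact_force: [-5.3, -1.8, 8.0]
opening: 0.0151
gripper_force: 22.3
```

Request:
servo_tool:
  targets: "0 0 0 0; 0 0 0 0; 0 0 -0.1 0; 0 0 -0.25 0; 0 0 0 0"
  hand: 0

```text
time_s: 10.62
tcp_pos: [0.5356, -0.0753, 0.1349]
tcp_rot: [[-0.993, -0.118, 0.008], [-0.118, 0.993, -0.0], [-0.008, -0.001, -1.0]]
contact_force: [-0.1, -0.0, 0.1]
opening: 0.0425
gripper_force: 0.0
```

```bash
python3 - <<'E'
from plant import ctrl
s=ctrl.get_state();print(s['tcp_pos'],s['tcp_rot'],s['joint_pos'])
E
```

```text
[ 0.53564461 -0.07534888  0.13487961] [[-9.92972162e-01 -1.18086373e-01  7.86723929e-03]
 [-1.18090484e-01  9.93002837e-01 -5.84371420e-05]
 [-7.80529031e-03 -9.87072551e-04 -9.99969051e-01]] [ -4.08048446  20.69093397   6.74254944 113.08436202  -3.32829906
  45.95319096 101.30926624]
```

Request:
servo_tool:
  targets: "0 -0.22 0 0; 0 -0.22 0 0; 0 -0.22 0 0; 0 -0.21 0 0; 0 0 0 0.34"

```text
time_s: 11.25
tcp_pos: [0.5523, -0.2529, 0.1307]
tcp_rot: [[-0.998, 0.061, -0.0], [0.061, 0.998, -0.002], [0.0, -0.002, -1.0]]
contact_force: [0.3, 1.1, 0.5]
opening: 0.0428
gripper_force: 0.0
```

Request:
servo_tool:
  targets: "0 0 0 0.34; 0 0 0 0.34; 0 0 0 0.34; 0 0 0 0.34; 0 0 0 0.34"

```text
time_s: 11.88
tcp_pos: [0.5531, -0.2478, 0.1305]
tcp_rot: [[-0.616, 0.788, -0.001], [0.788, 0.616, -0.0], [0.0, -0.001, -1.0]]
contact_force: [-0.0, 0.1, 0.4]
opening: 0.0429
gripper_force: 0.0
```

Request:
servo_tool:
  targets: "0 0 0 0.34; 0 0 0 0.34; 0 0 0 0.34; 0 0 0 0.34; 0 0 0 0"

```text
time_s: 12.5
tcp_pos: [0.5531, -0.2477, 0.1305]
tcp_rot: [[0.008, 1.0, -0.001], [1.0, -0.008, -0.001], [-0.001, -0.001, -1.0]]
contact_force: [0.6, 0.3, 0.7]
opening: 0.0429
gripper_force: 0.0
```

```bash
python3 - <<'E'
from plant import ctrl
import numpy as np
s=ctrl.get_state();p=np.array(s['tcp_pos']);R=np.array(s['tcp_rot']);print(p,R[:,1],R.T@(np.array([.5548,-.2484,.061])-p)/.2)
E
```

```text
[ 0.55306262 -0.24768718  0.13054865] [ 0.99996398 -0.00841858 -0.0010814 ] [-0.00329484  0.00909267  0.34773551]
```

Request:
servo_tool:
  targets: "0 0.006 0.2 0; 0 0 0.1 0; 0 0 0.045 0; 0 0 0 0"

```text
time_s: 13.0
tcp_pos: [0.5541, -0.2483, 0.0622]
tcp_rot: [[0.01, 1.0, -0.001], [1.0, -0.01, 0.0], [0.0, -0.001, -1.0]]
contact_force: [0.2, 0.1, 0.4]
opening: 0.0426
gripper_force: 0.0
```

Request:
servo_tool:
  targets: "0 0 0 0; 0 0 0 0; 0 0 0 0; 0 0 0 0"
  hand: -0.75

```text
time_s: 13.5
tcp_pos: [0.5538, -0.2486, 0.0634]
tcp_rot: [[0.01, 1.0, -0.0], [1.0, -0.01, 0.0], [0.0, -0.0, -1.0]]
contact_force: [-3.9, 0.8, 6.1]
opening: 0.015
gripper_force: 21.4
```

Gripped. Now turn clockwise about 82°.

Request:
servo_tool:
  targets: "0 0 0 0.2; 0 0 0 0.36; 0 0 0 0.36; 0 0 0 0.36; 0 0 0 0.36"

```text
time_s: 14.12
tcp_pos: [0.5539, -0.2486, 0.0635]
tcp_rot: [[0.742, 0.67, 0.0], [0.67, -0.742, 0.0], [0.0, 0.0, -1.0]]
contact_force: [-3.3, -0.4, 4.1]
opening: 0.015
gripper_force: 21.2
```

Request:
servo_tool:
  targets: "0 0 0 0.36; 0 0 0 0.36; 0 0 0 0.36; 0 0 0 0.15; 0 0 0 0"

```text
time_s: 14.75
tcp_pos: [0.554, -0.2488, 0.0635]
tcp_rot: [[0.992, 0.124, 0.0], [0.124, -0.992, -0.001], [0.0, 0.001, -1.0]]
contact_force: [-3.6, 0.2, 5.8]
opening: 0.0149
gripper_force: 21.4
```

Request:
servo_tool:
  targets: "0 0 0 0; 0 0 0 0; 0 0 -0.1 0; 0 0 -0.25 0; 0 0 -0.1 0"
  hand: 0

```text
time_s: 15.38
tcp_pos: [0.5555, -0.2494, 0.1562]
tcp_rot: [[0.992, 0.125, 0.004], [0.125, -0.992, -0.002], [0.004, 0.002, -1.0]]
contact_force: [0.1, -0.3, 0.2]
opening: 0.043
gripper_force: 0.0
```

Request:
servo_tool:
  targets: "-0.01 -0.22 -0.1 0; 0 -0.22 0 0; 0 0 0 -0.35; 0 0 0 -0.35; 0 0 0 -0.35"

```text
time_s: 16.0
tcp_pos: [0.5413, -0.1608, 0.173]
tcp_rot: [[0.792, 0.611, 0.0], [0.611, -0.792, 0.0], [0.0, 0.0, -1.0]]
contact_force: [-0.5, -0.2, 0.0]
opening: 0.0424
gripper_force: 0.0
```

Request:
servo_tool:
  targets: "0 0 0 -0.35; 0 0 0 -0.35; 0 0 0 -0.35; 0 0 0 -0.35; 0 0 0 -0.35"

```text
time_s: 16.62
tcp_pos: [0.5412, -0.1612, 0.173]
tcp_rot: [[0.039, 0.999, 0.0], [0.999, -0.039, -0.0], [0.0, 0.0, -1.0]]
contact_force: [-0.5, -0.1, 0.0]
opening: 0.0427
gripper_force: 0.0
```

Request:
servo_tool:
  targets: "0 0 0 -0.35; 0 0 0 0"

```text
time_s: 16.88
tcp_pos: [0.5412, -0.1613, 0.173]
tcp_rot: [[-0.128, 0.992, 0.001], [0.992, 0.128, 0.0], [0.0, 0.001, -1.0]]
contact_force: [0.1, -0.3, -0.2]
opening: 0.0429
gripper_force: 0.0
```

```bash
python3 - <<'E'
from plant import ctrl
from h import *
s=ctrl.get_state();p=np.array(s['tcp_pos']);R=np.array(s['tcp_rot']);print(p,np.degrees(np.arctan2(R[1,1],R[0,1])),R.T@(np.array([.543,-.162,.09])-p)/.2)
b=ctrl.get_image('scene')
q=lambda X:((np.array(proj(b,X))-[235,160])*7).round()
print('tcp',q(p),'handle',q(np.array([.543,-.162,.09])))
cv2.imwrite('pics/s5.png',cv2.resize(b['color'][160:245,235:345],None,fx=7,fy=7,interpolation=cv2.INTER_CUBIC))
E
```

```text
[ 0.54120327 -0.16131227  0.17297758] 7.3388879275437775 [-0.00469716  0.008168    0.41489241]
tcp [340. 243.] handle [339. 385.]
```

View pics/s5.png

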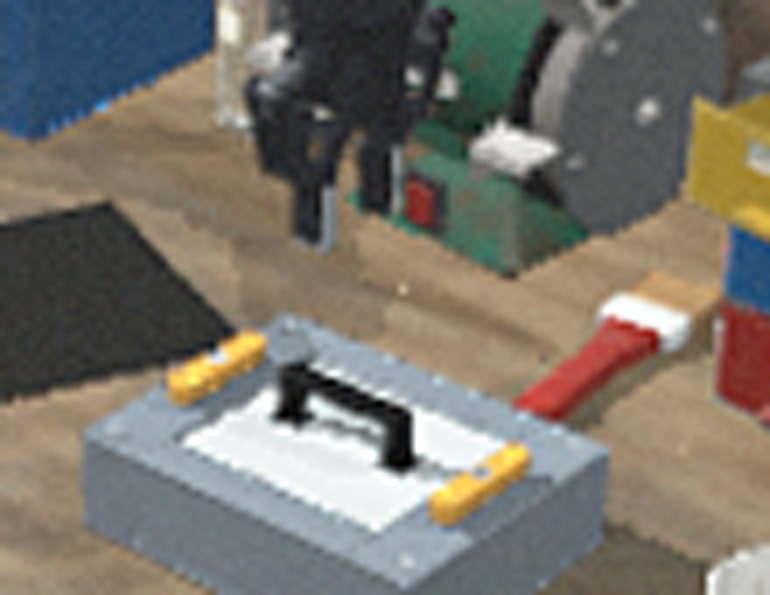

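Both buttons lie along the sides: left at (217,367), right at (480,485). The gripper is over the handle, so I'll grasp it.

Request:
servo_tool:
  targets: "-0.004 0.007 0.25 0; 0 0 0.2 0; 0 0 0.07 0; 0 0 0.035 0; 0 0 0 0"

```text
time_s: 17.55
tcp_pos: [0.5434, -0.162, 0.0622]
tcp_rot: [[-0.129, 0.992, 0.001], [0.992, 0.129, -0.0], [-0.0, 0.001, -1.0]]
contact_force: [0.1, -0.1, -0.9]
opening: 0.0428
gripper_force: 0.0
```

Request:
servo_tool:
  targets: "0 0 0 0; 0 0 0 0; 0 0 0 0; 0 0 0 0"
  hand: -1
  grip_force: 50

```text
time_s: 18.05
tcp_pos: [0.5435, -0.1619, 0.0625]
tcp_rot: [[-0.129, 0.992, 0.002], [0.992, 0.129, 0.0], [-0.0, 0.002, -1.0]]
contact_force: [-1.4, 0.3, 6.3]
opening: 0.0126
gripper_force: 49.7
```

Request:
servo_tool:
  targets: "0 0 -0.02 0; 0 0 -0.04 0; 0 0 -0.06 0; 0 0 -0.08 0; 0 0 0 0"

```text
time_s: 18.68
tcp_pos: [0.5439, -0.1621, 0.1031]
tcp_rot: [[-0.13, 0.992, 0.003], [0.992, 0.13, -0.0], [-0.001, 0.003, -1.0]]
contact_force: [0.4, -0.1, -3.2]
opening: 0.0129
gripper_force: 49.0
```

Panel lifted, weight about 3 N. Carrying it to the mat.

Request:
servo_tool:
  targets: "0 0 -0.15 0; 0.06 0.013 -0.15 0; 0.14 0.033 0 0; 0.18 0.042 0 0; 0.18 0.042 0 0"

```text
time_s: 19.3
tcp_pos: [0.5538, -0.0462, 0.1613]
tcp_rot: [[-0.129, 0.992, -0.0], [0.992, 0.129, 0.0], [0.0, -0.0, -1.0]]
contact_force: [0.4, 1.5, -3.2]
opening: 0.0127
gripper_force: 49.3
```

Request:
servo_tool:
  targets: "0.18 0.042 0 0; 0.18 0.042 0 0; 0.18 0.042 0 0; 0.18 0.042 0 0; 0.15 0.035 0 0"

```text
time_s: 19.92
tcp_pos: [0.5714, 0.1323, 0.1611]
tcp_rot: [[-0.131, 0.991, -0.001], [0.991, 0.131, 0.0], [0.0, -0.0, -1.0]]
contact_force: [0.1, 0.1, -3.5]
opening: 0.013
gripper_force: 49.3
```

Request:
servo_tool:
  targets: "0.07 0.016 0 0.14; 0 0 0 0.25; 0 0 0 0.25; 0 0 0 0.2; 0 0 0 0.05"

```text
time_s: 20.55
tcp_pos: [0.5728, 0.1449, 0.1611]
tcp_rot: [[0.31, 0.951, -0.001], [0.951, -0.31, -0.0], [-0.001, -0.0, -1.0]]
contact_force: [-0.3, -0.3, -3.4]
opening: 0.0128
gripper_force: 49.3
```

```bash
python3 - <<'E'
from plant import ctrl
from h import *
s=ctrl.get_state();p=np.array(s['tcp_pos']);R=np.array(s['tcp_rot']);print(p,s['opening'],np.degrees(np.arctan2(R[1,1],R[0,1])),R.T@(np.array([.5735,.1414,.0165])-p)/.2)
E
```

```text
[0.57276191 0.14490134 0.1610797 ] 0.01282073968741986 -18.057464411701716 [-0.01510934  0.00923387  0.72290302]
```

Request:
servo_tool:
  targets: "-0.015 0.009 0.2 0; 0 0 0.22 0; 0 0 0.15 0; 0 0 0.08 0; 0 0 0.02 0"

```text
time_s: 21.18
tcp_pos: [0.5737, 0.1413, 0.0269]
tcp_rot: [[0.309, 0.951, -0.001], [0.951, -0.309, -0.0], [-0.0, -0.001, -1.0]]
contact_force: [0.8, -0.1, -2.8]
opening: 0.0128
gripper_force: 49.3
```

Request:
servo_tool:
  targets: "0 0 0.015 0; 0 0 0.01 0; 0 0 0.01 0; 0 0 0 0"

```text
time_s: 21.68
tcp_pos: [0.574, 0.1415, 0.0206]
tcp_rot: [[0.31, 0.951, 0.0], [0.951, -0.31, 0.0], [0.0, 0.0, -1.0]]
contact_force: [0.2, 0.9, -3.5]
opening: 0.0128
gripper_force: 49.3
```

Request:
servo_tool:
  targets: "0 0 0.008 0; 0 0 0 0; 0 0 0.006 0; 0 0 0 0; 0 0 0 0"

```text
time_s: 22.3
tcp_pos: [0.5738, 0.1414, 0.0176]
tcp_rot: [[0.31, 0.951, -0.0], [0.951, -0.31, 0.0], [-0.0, -0.0, -1.0]]
contact_force: [-0.0, 0.7, -3.7]
opening: 0.0127
gripper_force: 49.3
```

Request:
servo_tool:
  targets: "0 0 0.005 0; 0 0 0 0; 0 0 0 0"

```text
time_s: 22.68
tcp_pos: [0.5739, 0.1414, 0.0166]
tcp_rot: [[0.31, 0.951, 0.0], [0.951, -0.31, 0.0], [0.0, 0.0, -1.0]]
contact_force: [-0.6, 0.3, -2.9]
opening: 0.0129
gripper_force: 49.4
```

Request:
servo_tool:
  targets: "0 0 0.004 0; 0 0 0 0; 0 0 0 0"

```text
time_s: 23.05
tcp_pos: [0.5739, 0.1414, 0.0166]
tcp_rot: [[0.31, 0.951, -0.0], [0.951, -0.31, 0.001], [0.001, -0.0, -1.0]]
contact_force: [-2.9, -0.4, 6.3]
opening: 0.0129
gripper_force: 50.5
```

Touched down at the predicted height. Release and retreat.

Request:
servo_tool:
  targets: "0 0 0 0; 0 0 0 0; 0 0 0 0; 0 0 -0.03 0; 0 0 -0.1 0"
  hand: 0

```text
time_s: 23.68
tcp_pos: [0.5732, 0.1412, 0.042]
tcp_rot: [[0.31, 0.951, -0.002], [0.951, -0.31, -0.001], [-0.001, -0.001, -1.0]]
contact_force: [0.0, -0.3, 0.3]
opening: 0.0426
gripper_force: 0.0
```

Request:
servo_tool:
  targets: "0 0 -0.25 0; 0 0 -0.25 0; 0 0 -0.25 0; -0.2 -0.2 0 0; 0 0 0 0"

```text
time_s: 24.3
tcp_pos: [0.5195, 0.113, 0.1924]
tcp_rot: [[0.313, 0.95, -0.003], [0.95, -0.313, 0.002], [0.001, -0.004, -1.0]]
contact_force: [-0.2, 0.6, -0.1]
opening: 0.0427
gripper_force: 0.0
```

Request:
servo_tool:
  targets: "0.2 -0.1 0 0; 0.25 -0.1 0 0; 0.25 -0.1 0 0; 0.25 -0.1 0 0; 0.25 -0.1 0 0"

```text
time_s: 24.92
tcp_pos: [0.5027, 0.377, 0.1929]
tcp_rot: [[0.31, 0.951, 0.001], [0.951, -0.31, 0.001], [0.001, 0.001, -1.0]]
contact_force: [1.2, 0.5, -0.1]
opening: 0.0428
gripper_force: 0.0
```

```bash
python3 - <<'E'
from plant import ctrl
from h import *
s=ctrl.get_state();print(s['time_s'],s['tcp_pos'],s['contact_force'])
t=ctrl.get_image('top')['color'];b=ctrl.get_image('scene')['color']
A=cv2.resize(t[150:235,165:385],None,fx=3.5,fy=3.5,interpolation=cv2.INTER_CUBIC)
B=cv2.resize(b[165:250,160:380],None,fx=3.5,fy=3.5,interpolation=cv2.INTER_CUBIC)
cv2.imwrite('pics/end.png',np.vstack([A,B]))
E
```

```text
24.925 [0.50274019 0.3769701  0.19289152] [ 1.15171896  0.52567472 -0.13559743]
```

View pics/end.png

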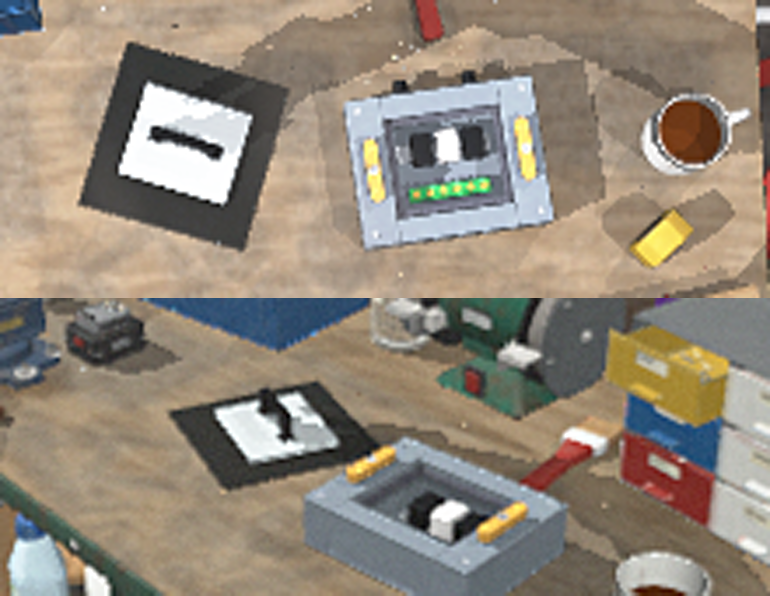

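The panel lies flat and centred on the mat at (185,145), handle up. Both buttons are along the sides of the panel opening, at (373,170) and (525,147), and the mug and tape measure have not moved. Handing in.

```bash
python3 -c "
from plant import ctrl
print(ctrl.close_job())"
```

```text
the job is handed in; nothing more can be done
None
```

Job handed in at about 25 s: both buttons are turned aside about a quarter turn, and the panel lies flat on the mat, handle up, with nothing else seen to have moved in the last pictures; no verdict was shown.

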